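# Make up two bracket-mounting kits

### The job

Make up the two hardware kits from the stock standing on the bench: into the long three-compartment tray put the angle bracket, the wide coupling nut and the tall hexagonal standoff; into the short two-compartment tray put the pipe clamp block and the shaft collar. Each piece gets a compartment of its own (any one of that tray) and stands upright, flat on the tray's floor, as it stood on the bench. Leave the square-tube offcut, the marker and the screwdriver where they are.

Things in the scene. Friction and masses are not known exactly. Their poses are not given: they have to be found in the camera images.
- long_tray: Fixed shallow blue tray, 82 (x) x 250 (y) x 14 high, three equal compartments in a row along its y, centred at y = -82, 0 and +82, each 74 (x) x 78 (y) inside. Walls and dividers 4 thick, all 14 high; floor 4 thick, so a piece stands 4 above the bench. Origin: centre of its underside; z up. It lies on either side of the bench, turned up to 0.25 rad. (Lengths in mm.)
- short_tray: Fixed shallow blue tray like the long one but 82 (x) x 168 (y) x 14 high, with two compartments centred at y = -41 and +41, each 74 (x) x 78 (y) inside; floor and walls 4 thick. Origin: centre of its underside; z up. It lies on the side where the long tray is not, turned up to 0.25 rad. (Lengths in mm.)
- bracket: Loose bright steel angle bracket, L-shaped, standing on its foot: foot 50 (x) x 40 (y) x 8 thick; upright leg 8 thick (x from -25 to -17), 40 wide (y), top 50 above the underside. About 0.22 kg; its centre of mass lies at x = -10, 15 up. Origin: centre of the foot's underside; z up. Any yaw. (Lengths in mm.)
- coupling_nut: Loose steel hexagonal coupling nut, the wide hexagon: 46 across flats, 53 across corners, 36 high, standing on end with a dark bore on top. About 0.26 kg. Origin: centre of its underside; z up. Pairs of flats face its x axis and 60 degrees to either side of it. Any yaw. (Lengths in mm.)
- standoff: Loose steel hexagonal standoff, the slim tall hexagon: 28 across flats, 32 across corners, 60 high, standing on end. About 0.28 kg. Origin: centre of its underside; z up. Pairs of flats face its x axis and 60 degrees to either side of it. Any yaw. (Lengths in mm.)
- pipe_clamp: Loose black plastic pipe clamp block, 58 (x) x 30 (y) x 44.5 high, with two steel bolt heads (1.5 proud) on top and a grey pipe hole through it along y. About 0.1 kg. Origin: centre of its underside; z up. Any yaw. (Lengths in mm.)
- collar: Loose aluminium shaft collar, a thick round ring 48 outside, 26 bore, 36 high, standing flat with the bore upright. About 0.15 kg. Origin: centre of its underside; z up. (Lengths in mm.)
- tube_offcut: Not part of any kit, stays where it is: loose dark steel square-tube offcut, 40 x 40 x 40 high, wall 4, open at top and bottom, standing among the stock. Origin: centre of its underside; z up. (Lengths in mm.)
- marker: Not part of any kit, stays where it is: loose white and black marker pen lying along its x between the two trays, 130 long, 16 x 16. Origin: centre of its underside. (Lengths in mm.)
- screwdriver: Not part of any kit, stays where it is: loose screwdriver with red handle, 200 long, handle 100 long and 26 thick, lying along its own x at the left of the trays, handle to its -x (towards the robot). Origin: its middle, at the bench. (Lengths in mm.)
Things that resemble listed ones, but are neither listed nor needed, are in the scene too. Leave any pink look-alike of the standoff alone.

How it is judged:
By the outcome, as a careful person would: the job done as asked, in the order asked, and still so for the second after the job is handed in, with the robot touching nothing.
It also fails if it takes over 125 s, if anything falls off the work surface, if the arm or the gripper's body presses on something with over 40 N, if the wrist force passes 120 N, or if a joint passes its speed limit or range.

### The arm

A 7-joint arm with a two-finger parallel gripper is mounted at the origin on the work surface. World frame = base frame: x ahead of the robot, y to its left, z up, the work surface at z = 0. Lengths are in mm, angles in rad, forces in N, time in s.
With the tool pointing down it reaches from about 400 to 925 mm from the base axis. Payload 4.1 kg.
Tool frame: the origin (TCP) lies on the centre line of the jaws, within the pads' length; the fingertips stand 8 mm ahead of it and the grasp point (between the pads) lies 11 mm behind it (robot.finger_overhang is the distance from the TCP to the fingertips, in mm); z points along the fingers, y is the line along which they close (so a half turn about z gives the same grasp; the last joint's range is limited). The gripper opens to 85 mm and grips with 20 to 120 N. Pads are 22 mm wide; open, the fingers measure 114 mm over their backs; the gripper's body (76 mm by 85 mm) begins 54 mm behind the grasp point. The pads swing forward as they close: fully open they stand 13 mm farther back than shut.
Start: joints at [-1.332, 0.398, 0.045, 1.537, -0.019, 1.207, -0.051], TCP at [215.398, 613.308, 239.347] pointing down, gripper open.
Joint ranges: [-2.82, 2.82], [-0.49, 2.23], [-1.37, 1.46], [0, 2.46], [-1.36, 4.5], [0.23, 2], [-2.94, 2.94]. Speed limits (rad/s): [2.57, 2.57, 3.14, 3.14, 3.14, 3.14, 3.14].

### API

Orientations are given as a rotation vector (axis times angle).
In Python, from rig import readout, vision, order, robot gives the robot as it stands.
- The arm moves only by the shell command python3 -m crank 'ROWS' [OPENING] [FORCE]. ROWS is JSON, a list of rows, each a list of 2 entries, a list of its own where there are three numbers: the shift along the world's x, y, z in mm, then the turn about the world's z in degrees. In form: [[[x, y, z], yaw], ...]. A call has 1 to 12 rows; each row is the pose to reach, as a shift and turn from the pose commanded when the call began; what a row does not reach only later rows make up. A row lasts 1/8 s, in which the tool goes at most 62.5 mm and 10.7 degrees, less where a joint would pass 70% of its speed; a pose out of reach is approached as far as the arm can. A call with a gripper value outside its range is refused whole. OPENING is the finger opening in mm, from 0 to 85.4, set as the call begins (- or left out, the last holds). The fingers move at their own pace and stop on an object; FORCE is the grip in N (left out, the last holds). Time passes only in rows, so rows that repeat a pose let the fingers close. It gives the time, the measured TCP pose, the force, the opening and the grip force at its end, in the units of the state.
- readout.observe(): the state, without advancing time (a new reading comes with each control period).
- vision.read_camera(name): name is "side" or "top"; returns the picture (480x640x3 uint8, blue, green, red); there is no depth.
- vision.camera_params(name): a dict with "K" (3x3 intrinsics, pixels), "R" (3x3) and "t" (3): a world point X has camera coordinates R X + t. Camera axes: x right, y down, z forward; pixel columns grow to the right and rows downward; lengths in mm; the calibration is good to about 2 mm. A picture is of the moment at which its call begins. camera_params takes no time and is no camera call.
- order.hand_in(): hands the job in; it is judged then, once.
The state is a dict: "time": time; "joint_pos": joint angles; "qd": joint speeds; "tau": joint torques, N m; "tool_pos": TCP position; "tool_rot": TCP orientation; "ft_force": force on the tool from outside, world axes, zero at the start; "moment": the same for the moment, N m; "gripper_width": opening from 0.0 (shut) to 1.0 (fully open); "gripper_force": force on a finger pad.
Only numpy, scipy, OpenCV 4.12 (cv2) and the standard library are available. Lean on these libraries where they do the work, as an engineer would, in place of code of your own. Each camera call takes 0.05 s, during which the arm holds its last target. There are 200 camera calls.

## Working session

There is one attempt and no reset: what is moved stays moved. The work goes in short steps, Python scripts to look and compute and a shell command to move; the robot and the scene stay as the last step left them, time stands still between calls to the robot, and variables do not carry over. Pictures are saved under pics/ and viewed, at most 14 in all, crops included, and the job is handed in when it is done.

```bash
mkdir -p pics; python3 - <<'E'
from rig import readout, vision
import cv2,numpy as np
for n in("top","side"):
    cv2.imwrite(f"pics/{n}0.png",vision.read_camera(n)); p=vision.camera_params(n); print(n,np.round(p["K"],1).tolist(),np.round(p["R"],3).tolist(),np.round(p["t"],1).tolist())
s=readout.observe();print(s["time"],s["tool_pos"],s["tool_rot"],s["gripper_width"])
E
```

```text
top [[582.6, 0.0, 317.8], [0.0, 582.6, 251.4], [0.0, 0.0, 1.0]] [[0.026, -1.0, 0.015], [-0.999, -0.026, -0.048], [0.048, -0.014, -0.999]] [17.1, 492.5, 1425.2]
side [[545.8, 0.0, 314.6], [0.0, 545.8, 232.7], [0.0, 0.0, 1.0]] [[0.69, -0.724, 0.009], [-0.544, -0.526, -0.654], [0.478, 0.447, -0.757]] [-324.2, 294.2, 891.5]
0.1 [215.21150118 612.77298924 238.36937071] [-5.27892882e-01 -3.09676591e+00  2.69192850e-03] 0.9997523898556021
```

View pics/top0.png

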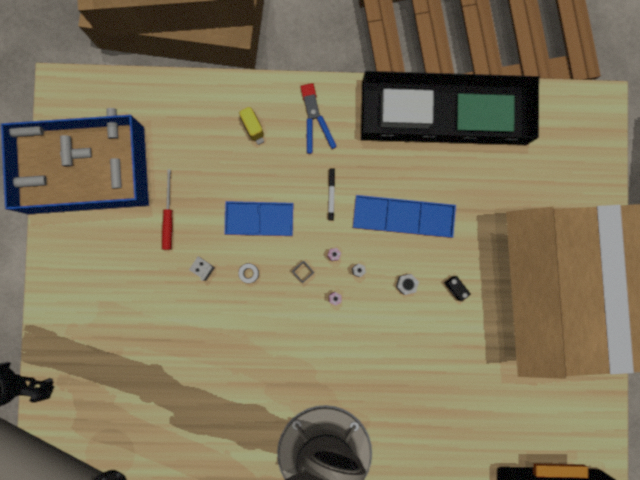

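View pics/side0.png

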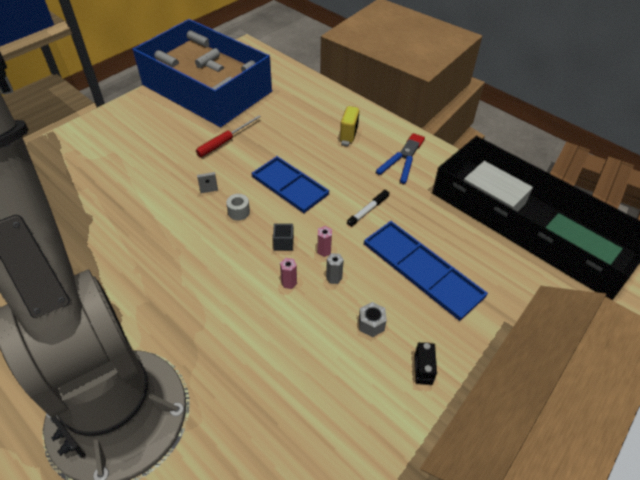

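The top view shows: bracket (202,269), collar (248,273), tube (302,271), standoff (358,271), pink decoys (334,255) and (335,298), nut (407,284), clamp (457,288), short tray (259,219), long tray (404,216). I'll zoom in for orientation and measure.

```bash
python3 - <<'E'
import cv2
a=cv2.imread("pics/top0.png")[190:310,180:480]
b=cv2.imread("pics/side0.png")[150:400,180:500]
cv2.imwrite("pics/top0z.png",cv2.resize(a[:, :150],None,fx=5,fy=5,interpolation=cv2.INTER_CUBIC))
cv2.imwrite("pics/top0y.png",cv2.resize(a[:,150:],None,fx=5,fy=5,interpolation=cv2.INTER_CUBIC))
cv2.imwrite("pics/side0z.png",cv2.resize(b,None,fx=2.4,fy=2.4,interpolation=cv2.INTER_CUBIC))
E
```

```text
(no output)
```

View pics/top0z.png

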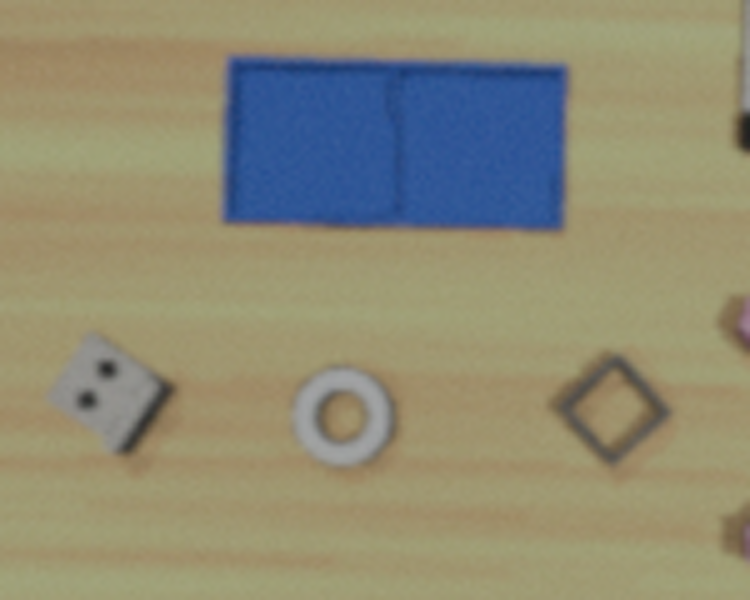

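View pics/top0y.png

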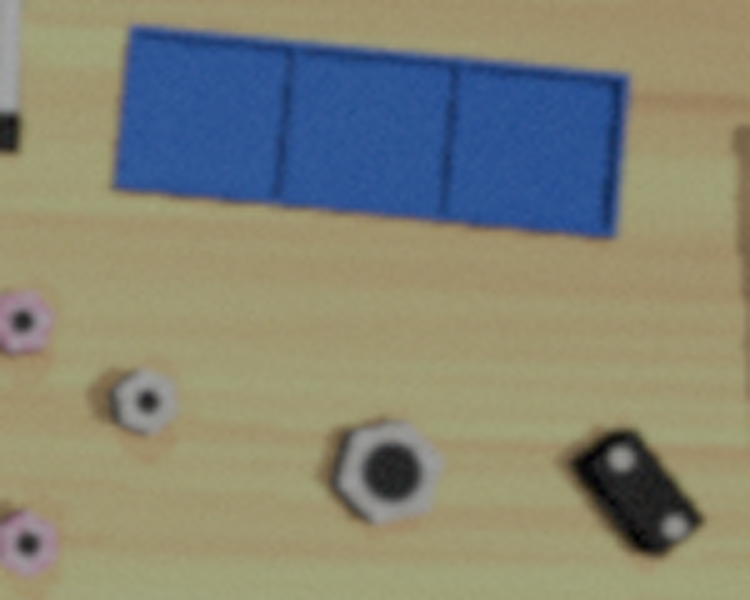

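View pics/side0z.png

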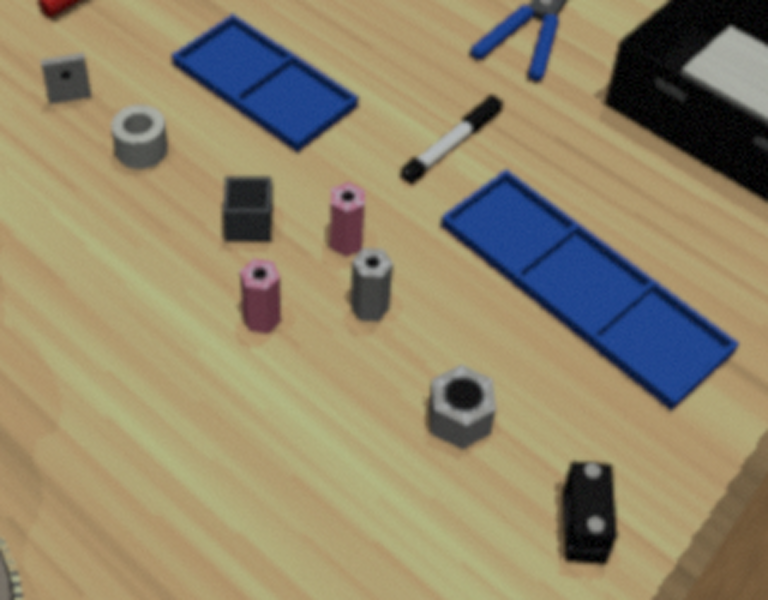

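Bracket's leg is on its lower-right (image) side, towards the robot and right. All pieces are clearly visible, so I'll measure from the zoom corners.

```bash
cat > h.py <<'E'
from rig import readout, vision
import numpy as np, cv2
from scipy.spatial.transform import Rotation as Ro
def ray(n,uv,z):
    p=vision.camera_params(n);K,R,t=(np.array(p[k]) for k in"KRt")
    c=-R.T@t; d=R.T@np.linalg.solve(K,[uv[0],uv[1],1]); return (c+d*(z-c[2])/d[2])[:2]
def zt(p,z,ox=180): return ray("top",((p[0]+.5)/5-.5+ox,(p[1]+.5)/5-.5+190),z)
def st():
    s=readout.observe(); y=Ro.from_rotvec(s["tool_rot"]).as_matrix()[:,1]
    print(round(s["time"],2),"pos",np.round(s["tool_pos"],1),"closing yaw",round(np.degrees(np.arctan2(y[1],y[0])),1),"w",round(s["gripper_width"],3),"gf",round(s["gripper_force"],1),"F",np.round(s["ft_force"],1),"q7",round(s["joint_pos"][6],2))
E
python3 - <<'E'
from h import *
def ang(v): return round(np.degrees(np.arctan2(v[1],v[0])),1)
st()
f=[zt(p,8) for p in((48,393),(92,333))]; b=[zt(p,0) for p in((172,388),(122,450))]
f,b=np.mean(f,0),np.mean(b,0);u=(f-b)/np.linalg.norm(f-b)
print("bracket",(f+b)/2,"len",np.linalg.norm(f-b),"xaxis",ang(u),"leg",(f+b)/2-21*u)
print("collar",zt((344,416),36),"tube",zt((611,409),40))
S=[zt(p,14) for p in((230,57),(568,67),(564,229),(224,222))]
print("short",np.mean(S,0),ang(S[0]-S[1]),np.linalg.norm(S[0]-S[1]))
z=lambda p,h:zt(p,h,330)
L=[z(p,14) for p in((132,28),(628,75),(614,237),(115,188))]
c=np.mean(L,0);a=L[0]-L[1];print("long",c,ang(a),np.linalg.norm(a));a/=np.linalg.norm(a)
for k in(82,0,-82):print(" comp",c+k*a)
c=np.mean(S,0);a=S[0]-S[1];a/=np.linalg.norm(a)
for k in(41,-41):print(" scomp",c+k*a)
print("standoff",z((147,401),60)); print("pinks",z((23,321),60),z((29,543),60))
print("nut",z((391,471),36))
B=[z((622,459),46),z((676,526),46)];print("clamp",np.mean(B,0),ang(B[0]-B[1]))
# hex corners
print("nut corner angs",[ang(z(p,36)-z((391,471),36)) for p in((391,420),(441,445),(436,495),(385,522),(340,495),(343,442))])
print("so corner angs",[ang(z(p,60)-z((147,401),60)) for p in((148,368),(178,385),(176,418),(148,436),(115,418),(117,384))])
E
```

```text
0.1 pos [215.2 612.8 238.4] closing yaw 70.7 w 1.0 gf 0.0 F [ 0.8  0.4 -0.1] q7 -0.05
bracket [444.20005682 316.28848812] len 45.840471211758036 xaxis 54.6 leg [432.0484951  299.16132992]
collar [434.6037603  196.59788102] tube [441.25032476  67.71743394]
short [569.59440897 177.17651411] 89.9 166.72252507499172
long [ 585.15814548 -181.29892747] 86.1 247.34906367296725
 comp [590.66539646 -99.48407438]
 comp [ 585.15814548 -181.29892747]
 comp [ 579.65089449 -263.11378056]
 scomp [569.684596   218.17641492]
 scomp [569.50422195 136.1766133 ]
standoff [448.29890994 -68.60430506]
pinks [484.88899457  -8.59276865] [379.43902797 -13.99743149]
nut [ 417.88951224 -189.78225297]
clamp [ 410.75570942 -312.82836447] 40.1
nut corner angs [np.float64(1.0), np.float64(-61.2), np.float64(-116.6), np.float64(174.3), np.float64(116.5), np.float64(60.3)]
so corner angs [np.float64(-0.5), np.float64(-61.3), np.float64(-118.9), np.float64(-177.1), np.float64(119.4), np.float64(61.9)]
```

```bash
python3 -m crank '[[[50,-70,-20],-4],[[100,-140,-50],-8],[[150,-215,-80],-12],[[190,-270,-100],-16],[[217,-314,-110],-17],[[217,-314,-110],-17],[[217,-314,-110],-17],[[217,-314,-110],-17],[[217,-314,-110],-17],[[217,-314,-110],-17]]' 50 60; python3 - <<'E'
from h import *
st(); cv2.imwrite("pics/a.png",cv2.resize(vision.read_camera("side")[130:280,140:340],None,fx=4,fy=4,interpolation=2))
E
```

```text
time: 1.35
tool_pos: [431.5, 301.3, 129.7]
tool_rot: [-0.975, -2.986, -0.002]
ft_force: [-0.8, -0.1, 0.8]
gripper_width: 0.588
gripper_force: 0.0
1.35 pos [431.5 301.3 129.7] closing yaw 53.8 w 0.588 gf 0.0 F [-0.8 -0.1  0.8] q7 0.33
```

View pics/a.png

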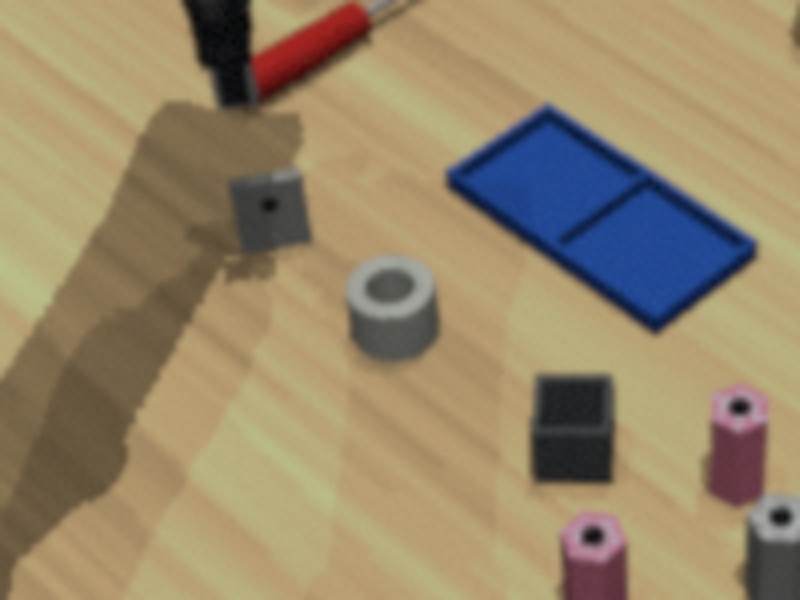

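The gripper (crop 235,100) is above the bracket (leg top centre at crop 268,178), as expected. I'll cross-check the leg position from this view.

```bash
python3 - <<'E'
from h import *
s=lambda x,y,z:ray("side",(140+(x+.5)/4-.5,130+(y+.5)/4-.5),z)
print(s(232,182,50),s(301,171,50),"outer edge top far/near"); print(s(244,250,0),s(311,242,0))
print("collar",s(391,287,36))
E
```

```text
[417.96340057 303.48557837] [449.6934376  283.38698755] outer edge top far/near
[415.95422433 302.46401675] [446.17479059 280.45981296]
collar [433.71710503 192.54108804]
```

```bash
python3 -m crank '[[[1,-3,-35],0],[[1,-4,-65],0],[[1,-4,-90],0],[[1,-4,-105],0],[[1,-4,-105],0],[[1,-4,-105],0],[[1,-4,-105],0]]' 50 60; python3 -m crank '[[[0,0,0],0],[[0,0,0],0],[[0,0,0],0],[[0,0,0],0],[[0,0,0],0],[[0,0,0],0]]' 0 60
```

```text
time: 2.28
tool_pos: [434.1, 295.9, 25.3]
tool_rot: [0.98, 2.984, 0.003]
ft_force: [0.3, 0.8, 0.1]
gripper_width: 0.587
gripper_force: 0.0
time: 3.02
tool_pos: [433.7, 295.6, 24.7]
tool_rot: [0.98, 2.984, 0.001]
ft_force: [0.4, 1.1, 6.2]
gripper_width: 0.082
gripper_force: 59.3
```

```bash
python3 -m crank '[[[0,0,40],0],[[0,0,90],0],[[20,-50,110],-8],[[40,-100,110],-16],[[60,-160,110],-24],[[80,-220,110],-32],[[95,-270,110],-40],[[110,-320,110],-48],[[125,-365,110],-54],[[136,-394,110],-58],[[136,-394,110],-58],[[136,-394,110],-58]]'; python3 -m crank '[[[0,0,0],0],[[0,0,0],0],[[0,0,0],0]]';  python3 - <<'E'
from h import *
st(); cv2.imwrite("pics/b.png",cv2.resize(vision.read_camera("side")[130:330,320:520],None,fx=3,fy=3,interpolation=2))
E
```

```text
time: 4.53
tool_pos: [568.4, -97.7, 133.3]
tool_rot: [-2.301, -2.135, 0.002]
ft_force: [-0.3, 1.2, -3.1]
gripper_width: 0.087
gripper_force: 59.0
time: 4.9
tool_pos: [569.4, -98.1, 134.4]
tool_rot: [-2.303, -2.137, -0.0]
ft_force: [0.3, -0.7, -2.6]
gripper_width: 0.081
gripper_force: 59.0
4.9 pos [569.4 -98.1 134.4] closing yaw -4.3 w 0.081 gf 59.0 F [ 0.3 -0.7 -2.6] q7 0.28
```

View pics/b.png

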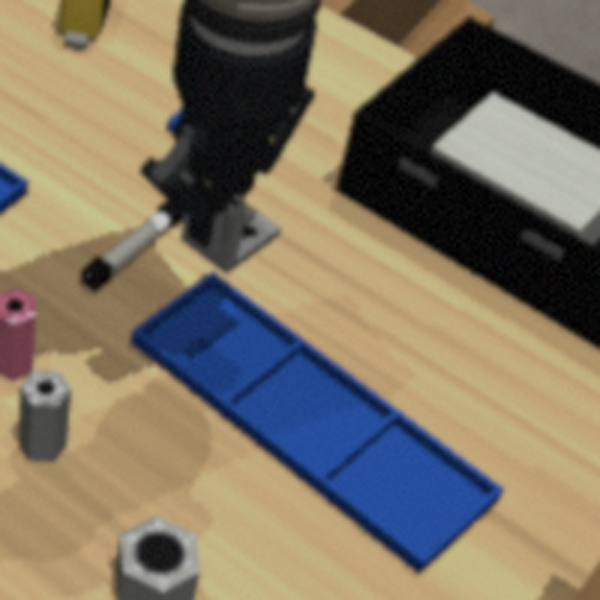

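The bracket hangs level at crop (230,240), foot towards +x. Lowering it now.

```bash
python3 -m crank '[[[0,0,-40],0],[[0,0,-75],0],[[0,0,-95],0],[[0,0,-101],0],[[0,0,-105],0],[[0,0,-106],0],[[0,0,-106],0]]'; python3 -m crank '[[[0,0,0],0],[[0,0,0],0],[[0,0,0],0],[[0,0,0],0],[[0,0,30],0],[[0,0,70],0],[[0,0,100],0],[[0,0,100],0]]' 35
```

```text
time: 5.82
tool_pos: [570.0, -98.8, 29.1]
tool_rot: [2.303, 2.135, 0.002]
ft_force: [-0.1, -0.6, -3.1]
gripper_width: 0.085
gripper_force: 58.9
time: 6.82
tool_pos: [571.3, -99.2, 130.8]
tool_rot: [2.301, 2.133, 0.006]
ft_force: [0.1, 0.1, 0.3]
gripper_width: 0.409
gripper_force: 0.0
```

```bash
python3 - <<'E'
from h import *
s=lambda x,y,z:ray("side",(320+(x+.5)/3-.5,130+(y+.5)/3-.5),z)
print("nut",s(160,552,36),"standoff",s(46,388,60));st()
E
```

```text
nut [ 418.18335083 -193.1958976 ] standoff [448.32307746 -72.6676582 ]
6.83 pos [571.3 -99.2 130.8] closing yaw -4.4 w 0.409 gf 0.0 F [0.1 0.1 0.3] q7 0.29
```

```bash
python3 -m crank '[[[-30,-20,0],-6],[[-70,-45,0],-13],[[-110,-65,0],-20],[[-140,-85,-20],-27],[[-152,-91,-30],-27],[[-152,-91,-30],-27],[[-152,-91,-30],-27],[[-152,-91,-30],-27]]' 72 60;  python3 - <<'E'
from h import *
st(); cv2.imwrite("pics/c.png",cv2.resize(vision.read_camera("top")[170:320,310:490],None,fx=4,fy=4,interpolation=2))
E
```

```text
time: 7.82
tool_pos: [419.1, -189.2, 98.8]
tool_rot: [2.736, 1.542, 0.002]
ft_force: [-0.5, 0.7, 0.7]
gripper_width: 0.842
gripper_force: 0.0
7.83 pos [ 419.1 -189.2   98.8] closing yaw -31.2 w 0.842 gf 0.0 F [-0.5  0.7  0.7] q7 0.08
```

View pics/c.png

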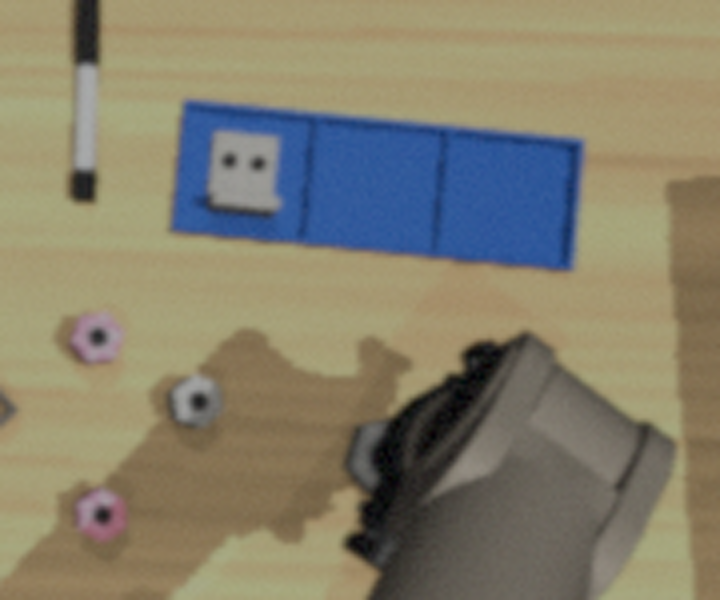

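Bracket stands in the left compartment (crop 245,170). Gripper is over the nut; grasping it.

```bash
python3 -m crank '[[[0,-2,-30],0],[[-1,-2,-55],0],[[-1,-2,-74],0],[[-1,-2,-81],0],[[-1,-2,-81],0],[[-1,-2,-81],0]]'; python3 -m crank '[[[0,0,0],0],[[0,0,0],0],[[0,0,0],0],[[0,0,0],0],[[0,0,0],0]]' 0 70
```

```text
time: 8.62
tool_pos: [417.2, -191.9, 18.0]
tool_rot: [2.738, 1.538, 0.002]
ft_force: [-0.0, 0.1, -0.0]
gripper_width: 0.841
gripper_force: 0.0
time: 9.25
tool_pos: [417.1, -191.9, 18.5]
tool_rot: [2.739, 1.538, 0.003]
ft_force: [-2.3, 1.3, 9.6]
gripper_width: 0.566
gripper_force: 70.7
```

```bash
python3 -m crank '[[[0,0,25],0],[[0,0,50],0],[[40,-18,60],0],[[80,-36,60],0],[[120,-54,60],0],[[150,-67,60],0],[[162,-71,60],0],[[162,-71,60],0],[[162,-71,60],0],[[162,-71,60],0]]'; python3 - <<'E'
from h import *
st(); cv2.imwrite("pics/d.png",cv2.resize(vision.read_camera("side")[170:370,320:520],None,fx=3,fy=3,interpolation=2))
E
```

```text
time: 10.5
tool_pos: [577.3, -262.2, 77.3]
tool_rot: [-2.738, -1.537, 0.0]
ft_force: [0.9, -0.2, -4.1]
gripper_width: 0.563
gripper_force: 73.5
10.5 pos [ 577.3 -262.2   77.3] closing yaw -31.4 w 0.563 gf 73.5 F [ 0.9 -0.2 -4.1] q7 0.19
```

View pics/d.png

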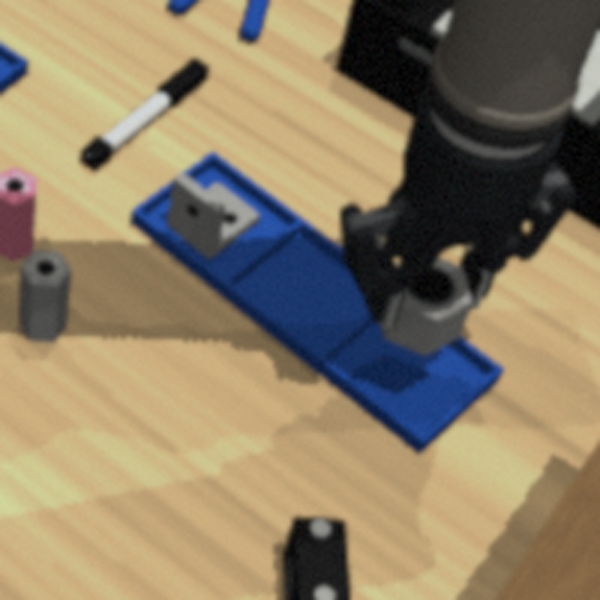

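Nut is held flat at crop (430,305), over the right compartment.

```bash
python3 -m crank '[[[1,0,-25],0],[[1,0,-45],0],[[1,0,-52],0],[[1,0,-56],0],[[1,0,-56],0],[[1,0,-56],0]]'; python3 -m crank '[[[0,0,0],0],[[0,0,0],0],[[0,0,0],0],[[0,0,0],0],[[0,0,30],0],[[0,0,70],0],[[0,0,100],0],[[0,0,100],0],[[0,0,100],0]]' 62;  python3 - <<'E'
from h import *
st(); s=lambda x,y,z:ray("side",(320+(x+.5)/3-.5,170+(y+.5)/3-.5),z)
print("standoff",s(46,268,60),"clamp bolts",s(320,529,46),s(324,594,46))
E
```

```text
time: 11.3
tool_pos: [579.5, -263.1, 22.7]
tool_rot: [2.739, 1.538, 0.001]
ft_force: [-2.8, 2.2, 6.8]
gripper_width: 0.564
gripper_force: 74.3
time: 12.42
tool_pos: [578.9, -262.2, 120.5]
tool_rot: [-2.738, -1.538, 0.001]
ft_force: [0.3, 0.7, -0.2]
gripper_width: 0.722
gripper_force: 0.0
12.43 pos [ 578.9 -262.2  120.5] closing yaw -31.3 w 0.722 gf 0.0 F [ 0.3  0.7 -0.2] q7 0.16
standoff [448.32307746 -72.6676582 ] clamp bolts [ 425.90570982 -302.80526053] [ 394.78691676 -328.12420676]
```

```bash
python3 -m crank '[[[-32,47,0],0],[[-65,95,0],1],[[-98,143,-10],2],[[-120,175,-20],2],[[-131,192,-20],2],[[-131,192,-20],2],[[-131,192,-20],2]]' 50 60; python3 - <<'E'
from h import *
st()
E
```

```text
time: 13.3
tool_pos: [448.8, -71.5, 101.2]
tool_rot: [2.711, 1.585, -0.0]
ft_force: [0.2, -0.2, -0.2]
gripper_width: 0.588
gripper_force: 0.0
13.3 pos [448.8 -71.5 101.2] closing yaw -29.4 w 0.588 gf 0.0 F [ 0.2 -0.2 -0.2] q7 -0.17
```

Well aligned; I'll descend, grip, lift and carry to the middle compartment (585,-181).

```bash
python3 -m crank '[[[0,1,-25],0],[[0,1,-50],0],[[0,1,-68],0],[[0,1,-73],0],[[0,1,-73],0],[[0,1,-73],0]]'; python3 -m crank '[[[0,0,0],0],[[0,0,0],0],[[0,0,0],0],[[0,0,0],0],[[0,0,0],0]]' 0 70
```

```text
time: 14.05
tool_pos: [449.2, -70.1, 29.0]
tool_rot: [2.711, 1.585, 0.002]
ft_force: [0.3, 0.2, 0.6]
gripper_width: 0.583
gripper_force: 0.0
time: 14.68
tool_pos: [449.0, -69.7, 29.2]
tool_rot: [2.711, 1.586, 0.002]
ft_force: [-1.5, -0.3, 4.9]
gripper_width: 0.33
gripper_force: 68.7
```

```bash
python3 -m crank '[[[0,0,30],0],[[0,0,60],0],[[0,0,80],0],[[35,-28,80],0],[[70,-56,80],0],[[105,-85,80],0],[[130,-103,80],0],[[137,-110,80],0],[[137,-110,80],0],[[137,-110,80],0],[[137,-110,80],0]]'; python3 - <<'E'
from h import *
st(); cv2.imwrite("pics/e.png",cv2.resize(vision.read_camera("side")[170:370,300:500],None,fx=3,fy=3,interpolation=2))
E
```

```text
time: 16.05
tool_pos: [584.7, -178.6, 108.3]
tool_rot: [-2.71, -1.587, -0.0]
ft_force: [0.9, 0.7, -2.1]
gripper_width: 0.331
gripper_force: 70.1
16.05 pos [ 584.7 -178.6  108.3] closing yaw -29.3 w 0.331 gf 70.1 F [ 0.9  0.7 -2.1] q7 0.08
```

View pics/e.png

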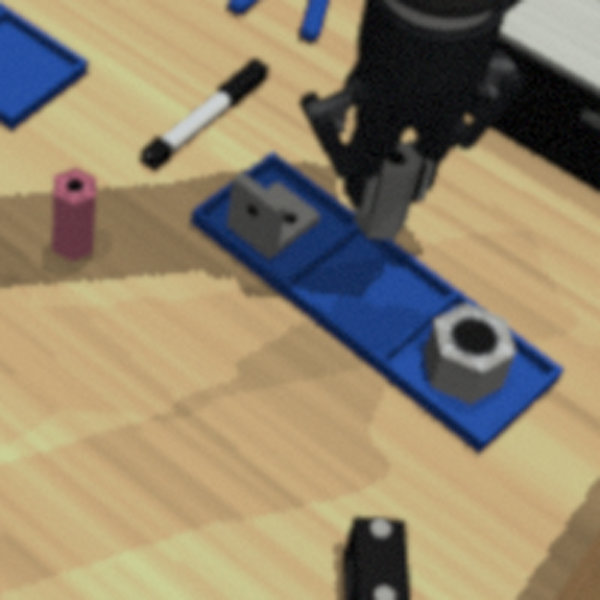

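Accounting for perspective (verticals converge to the vanishing point below), the standoff at crop (390,195) is upright; nut sits flat in its compartment at (470,350).

```bash
python3 -m crank '[[[0,-1,-30],0],[[0,-1,-58],0],[[0,-1,-71],0],[[0,-1,-75],0],[[0,-1,-76],0],[[0,-1,-76],0],[[0,-1,-76],0]]'; python3 -m crank '[[[0,0,0],0],[[0,0,0],0],[[0,0,0],0],[[0,0,0],0],[[0,0,40],0],[[0,0,80],0],[[0,0,90],0],[[0,0,90],0],[[0,0,90],0]]' 45;  python3 - <<'E'
from h import *
st()
E
```

```text
time: 16.98
tool_pos: [586.2, -181.1, 33.3]
tool_rot: [2.71, 1.585, 0.002]
ft_force: [-0.7, 0.3, 0.5]
gripper_width: 0.332
gripper_force: 70.2
time: 18.1
tool_pos: [584.4, -180.1, 120.8]
tool_rot: [-2.71, -1.585, 0.003]
ft_force: [-0.0, -0.3, -0.0]
gripper_width: 0.524
gripper_force: 0.0
18.1 pos [ 584.4 -180.1  120.8] closing yaw -29.3 w 0.524 gf 0.0 F [-0.  -0.3 -0. ] q7 0.07
```

```bash
python3 -m crank '[[[-35,-27,0],-5],[[-70,-54,0],-10],[[-110,-85,-10],-16],[[-150,-115,-25],-21],[[-174,-134,-30],-21],[[-174,-134,-30],-21],[[-174,-134,-30],-21]]' 52 60; python3 -m crank '[[[0,0,-25],0],[[0,0,-50],0],[[0,0,-65],0],[[0,0,-70],0],[[0,0,-70],0],[[0,0,-70],0]]'; python3 -m crank '[[[0,0,0],0],[[0,0,0],0],[[0,0,0],0],[[0,0,0],0],[[0,0,0],0]]' 0 45
```

```text
time: 18.98
tool_pos: [412.0, -313.8, 91.8]
tool_rot: [-2.954, -1.067, 0.0]
ft_force: [1.0, -0.2, -0.0]
gripper_width: 0.609
gripper_force: 0.0
time: 19.73
tool_pos: [412.0, -315.1, 23.1]
tool_rot: [2.954, 1.065, 0.002]
ft_force: [-0.3, -0.4, 0.1]
gripper_width: 0.603
gripper_force: 0.0
time: 20.35
tool_pos: [411.9, -315.0, 23.0]
tool_rot: [2.955, 1.065, 0.002]
ft_force: [-0.9, 0.6, 5.5]
gripper_width: 0.344
gripper_force: 46.1
```

```bash
python3 -m crank '[[[0,0,40],0],[[0,0,85],0],[[15,45,100],6],[[35,100,100],12],[[55,155,100],18],[[75,210,100],24],[[95,270,100],32],[[115,325,100],38],[[132,380,100],44],[[147,425,100],50],[[157,451,100],50],[[157,451,100],50]]'; python3 -m crank '[[[0,0,0],0],[[0,0,0],0],[[0,0,0],0]]'; python3 - <<'E'
from h import *
st(); cv2.imwrite("pics/f.png",cv2.resize(vision.read_camera("side")[120:320,200:480],None,fx=2.8,fy=2.8,interpolation=2))
E
```

```text
time: 21.85
tool_pos: [568.5, 138.1, 121.8]
tool_rot: [-2.226, -2.216, 0.001]
ft_force: [0.1, -1.3, -1.3]
gripper_width: 0.337
gripper_force: 45.2
time: 22.22
tool_pos: [568.3, 134.9, 122.5]
tool_rot: [2.231, 2.212, -0.0]
ft_force: [-0.1, -0.3, -0.0]
gripper_width: 0.345
gripper_force: 45.2
22.23 pos [568.3 134.9 122.5] closing yaw -0.5 w 0.345 gf 45.2 F [-0.1 -0.3 -0. ] q7 -0.05
```

View pics/f.png

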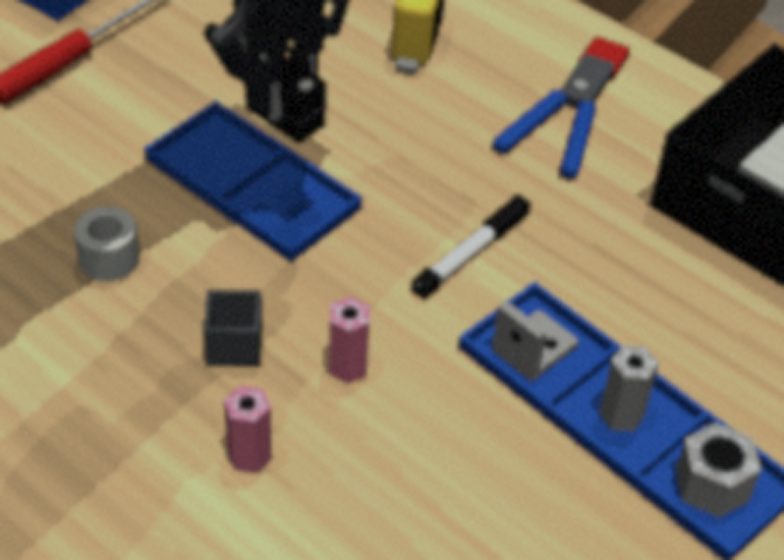

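Long tray holds all three upright (crop 530,345; 628,390; 718,470); the clamp hangs over the right compartment of the short tray.

```bash
python3 -m crank '[[[1,0,-40],0],[[1,0,-75],0],[[1,0,-91],0],[[1,0,-95],0],[[1,0,-96],0],[[1,0,-96],0],[[1,0,-96],0]]'; python3 -m crank '[[[0,0,0],0],[[0,0,0],0],[[0,0,0],0],[[0,0,0],0],[[0,0,40],0],[[0,0,80],0],[[0,0,90],0],[[0,0,90],0],[[0,0,90],0]]' 47;  python3 - <<'E'
from h import *
st()
s=lambda x,y,z:ray("side",(200+(x+.5)/2.8-.5,120+(y+.5)/2.8-.5),z)
print("short",np.mean([s(*p,14) for p in((217,103),(360,202),(290,258),(147,152))],0),"collar",s(107,229,36))
E
```

```text
time: 23.15
tool_pos: [570.1, 136.5, 27.1]
tool_rot: [2.228, 2.214, 0.002]
ft_force: [0.1, 0.1, -0.5]
gripper_width: 0.341
gripper_force: 45.3
time: 24.28
tool_pos: [568.2, 136.3, 114.8]
tool_rot: [-2.227, -2.214, 0.004]
ft_force: [0.2, -0.1, -0.2]
gripper_width: 0.545
gripper_force: 0.0
24.27 pos [568.2 136.3 114.8] closing yaw -0.3 w 0.545 gf 0.0 F [ 0.2 -0.1 -0.2] q7 -0.04
short [566.22485392 169.9625742 ] collar [434.30672799 191.55501411]
```

```bash
python3 -m crank '[[[-40,17,0],0],[[-80,34,0],0],[[-115,49,-10],0],[[-134,58,-25],0],[[-134,58,-25],0],[[-134,58,-25],0],[[-134,58,-25],0]]' 74 60; python3 -m crank '[[[0,0,-25],0],[[0,0,-50],0],[[0,0,-66],0],[[0,0,-71],0],[[0,0,-71],0],[[0,0,-71],0]]'; python3 -m crank '[[[0,0,0],0],[[0,0,0],0],[[0,0,0],0],[[0,0,0],0],[[0,0,0],0]]' 0 55
```

```text
time: 25.15
tool_pos: [436.9, 193.7, 91.8]
tool_rot: [2.229, 2.212, 0.002]
ft_force: [-0.0, -0.3, -0.2]
gripper_width: 0.869
gripper_force: 0.0
time: 25.9
tool_pos: [436.1, 194.6, 21.0]
tool_rot: [2.228, 2.214, 0.002]
ft_force: [-0.1, 1.0, 0.0]
gripper_width: 0.87
gripper_force: 0.0
time: 26.52
tool_pos: [435.7, 194.6, 21.3]
tool_rot: [-2.228, -2.214, -0.002]
ft_force: [-2.1, -1.7, 8.2]
gripper_width: 0.549
gripper_force: 55.3
```

```bash
python3 -m crank '[[[0,0,30],0],[[0,0,60],0],[[30,5,70],0],[[65,10,70],0],[[100,16,70],0],[[125,20,70],0],[[132,21,70],0],[[132,21,70],0],[[132,21,70],0],[[132,21,70],0]]'; python3 - <<'E'
from h import *
st(); cv2.imwrite("pics/g.png",cv2.resize(vision.read_camera("side")[100:250,200:350],None,fx=4,fy=4,interpolation=2))
E
```

```text
time: 27.78
tool_pos: [566.4, 215.4, 90.4]
tool_rot: [-2.227, -2.215, 0.001]
ft_force: [0.2, -0.6, -2.4]
gripper_width: 0.544
gripper_force: 57.1
27.77 pos [566.4 215.4  90.4] closing yaw -0.3 w 0.544 gf 57.1 F [ 0.2 -0.6 -2.4] q7 -0.15
```

View pics/g.png

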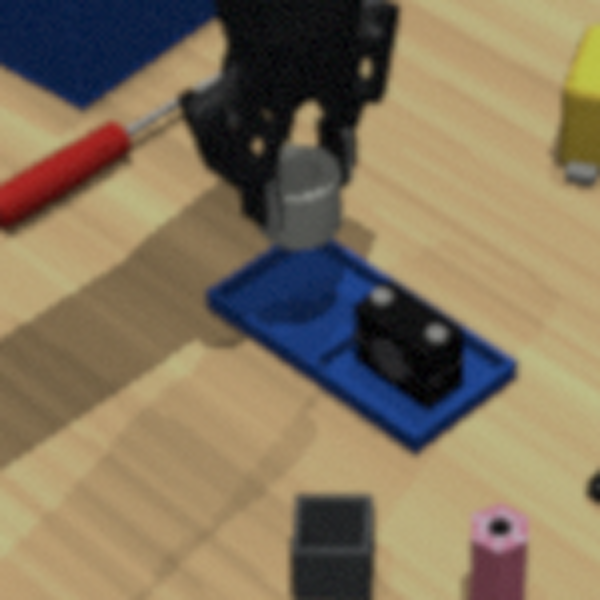

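Clamp is standing in the right compartment, collar held level above the left one. Lowering.

```bash
python3 -m crank '[[[1,0,-30],0],[[1,0,-52],0],[[1,0,-62],0],[[1,0,-65],0],[[1,0,-66],0],[[1,0,-66],0],[[1,0,-66],0]]'; python3 -m crank '[[[0,0,0],0],[[0,0,0],0],[[0,0,0],0],[[0,0,0],0],[[0,0,40],0],[[0,0,80],0],[[0,0,120],0],[[-60,60,140],0],[[-120,120,140],0],[[-160,180,140],0],[[-160,220,140],0],[[-160,220,140],0]]' 66;  python3 - <<'E'
from h import *
st(); cv2.imwrite("pics/h.png",cv2.resize(vision.read_camera("top")[170:310,220:480],None,fx=3,fy=3,interpolation=2)[:, :780])
E
```

```text
time: 28.7
tool_pos: [568.9, 215.4, 25.4]
tool_rot: [2.228, 2.214, 0.002]
ft_force: [-3.5, -1.1, 6.4]
gripper_width: 0.547
gripper_force: 57.7
time: 30.2
tool_pos: [405.2, 439.8, 164.3]
tool_rot: [-2.22, -2.22, -0.001]
ft_force: [-0.8, -1.4, -0.1]
gripper_width: 0.769
gripper_force: 0.0
30.2 pos [405.2 439.8 164.3] closing yaw 0.0 w 0.769 gf 0.0 F [-0.8 -1.4 -0.1] q7 -0.68
```

View pics/h.png

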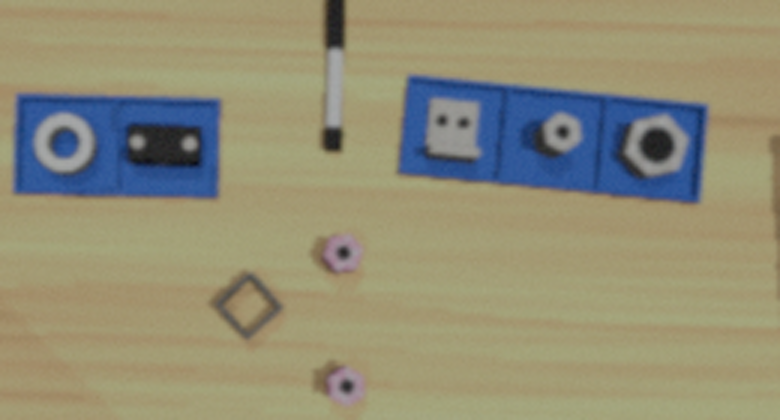

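All five pieces stand in separate compartments: collar (65,143), clamp (165,145), bracket (452,128), standoff (560,132), nut (656,145). The tube, marker and pink decoys are unmoved.

```bash
python3 -m crank '[[[0,0,0],0],[[0,0,0],0]]' | head -1; python3 -c "
from rig import order
print(order.hand_in())"
```

```text
time: 30.5
the job is handed in; nothing more can be done
None
```

Both kits are made up and the job is handed in at about 30 s: in the final top view all five pieces stand in their own compartments. The screwdriver was outside that last crop, but the gripper never went down near it.

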